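# Close up the food processor and run it

### The job

Run the food processor: press its lid down until it is fully home on the bowl, flip the red safety catch off the lever and right over until it lies flat across the lid, then pull the black run lever forward all the way to its stop. The lever springs back, so finish while still holding it at the stop with the gripper; leave the things standing round the machine where they are.

Things in the scene. Friction and masses are not known exactly. Their poses are not given: they have to be found in the camera images.
- processor: Fixed cream food processor, 140 x 300 mm in plan. Origin on its underside, on the worktop, below the catch hinge line (y 0); x points to its back, y to its left, z up. Right (y -134 to -2 mm): motor housing, top at z 140, front at x -70 mm, with catch and lever on top. Left: steel bowl, axis at x 0, y 92 mm, diameter 144 mm, with the lid.
- lid (a joint): Height of the dark round lid above its home position (m): 0 = fully home, up to 0.010. It starts 6 to 10 mm up, a blue gasket showing under it; it slides straight down on the gasket with about 10 N of friction, wherever it is pressed, and stays where it is left.
- lid_top (a point): Flat top of the dark lid, 12 mm in front of the bowl's axis; moves with the lid: z 157 mm with the lid home. Lid diameter 144 mm, axis at machine x 0, y 92 mm. A feed tube of diameter 35 mm stands on it centred 46 mm behind the axis, 43 mm higher than the flat.
- catch (a joint): Angle of the red flip-over catch (rad): 0 = flat to the right, across the lever's slot in front of the lever, which it blocks; grows as its free end goes up (pi/2 upright) and over to the left; pi = flat across the lid. Starts at 0 to 0.2, stays where it is left (friction 0.5 N at the free end). It lands on the rim of a lid that is not home; forced, it drags that lid only partly down.
- catch_hinge (a point): Middle of the catch's hinge, at machine x -22, y 0, z 165 mm; the hinge axis runs along machine x. The bar is 12 x 12 mm, its underside at z 159 mm when flat.
- catch_grip (a point): Centre of the round cross piece at the catch's free end, 115 mm from the hinge: a cylinder of diameter 18 mm, 22 mm long along machine x; moves with the catch. Can be pinched end to end along x and turns between the fingers; at angle 0 the housing's top is 25 mm below it, at angle pi the lid's top is 8 mm below it.
- lever (a joint): Angle of the run lever (rad): 0 = at rest, leaning back 0.35 rad from upright; grows as it is pulled to the front (machine -x); 0.8 = forward stop. A spring returns it: about 2 N at the grip at rest, 7 N at the stop.
- lever_hinge (a point): The lever's pivot, inside the housing, at machine x -30, y -50, z 100 mm; the axis runs along machine y.
- lever_grip (a point): Centre of the lever's black T grip, 115 mm from the pivot: a cylinder of diameter 20 mm, 40 mm long along machine y; moves with the lever. Best pinched front to back (fingers closing along machine x, one behind it to pull): it turns between them; gripped end to end it creeps out. At rest it is 208 mm high.
- ramekin: Beige stoneware ramekin standing upside down, diameter 94, 55 mm high; origin at the centre of its underside. Leave alone.
- spice_jar: Glass spice jar with a dark cap, diameter 41, 105 mm high; origin at the centre of its underside. Leave alone.
- mug_plain: White and green mug, 81 x 114 mm with its handle, 92 mm high; origin at the centre of its underside. Leave alone.
- teaspoon: Steel teaspoon, 130 x 27 x 11 mm; origin under its middle. Leave alone.

How it is judged:
By the outcome, as a careful person would: the job done as asked, in the order asked, and still so for the second after the job is handed in, while the arm keeps its last pose, push and grip.
It also fails if it takes over 72 s, if anything falls off the work surface, if the arm or the gripper's body presses on something with over 40 N, if the wrist force passes 120 N, or if a joint passes its speed limit or range.

### The arm

A 6-joint arm with a two-finger parallel gripper is mounted at the origin on a cart in front of the work surface, level with it; the furniture and walls round the work are solid. World frame = base frame: x ahead of the robot, y to its left, z up, the work surface at z = 0. Lengths are in m, angles in degrees, forces in N, time in s.
With the tool pointing down it reaches from about 0.3 to 0.75 m from the base axis. Payload 8.5 kg.
Tool frame: the origin (TCP) lies on the centre line of the jaws, within the pads' length; the fingertips stand 11 mm ahead of it and the grasp point (between the pads) lies 8 mm behind it; z points along the fingers, y is the line along which they close (so a half turn about z gives the same grasp; the last joint's range is limited). The gripper opens to 85 mm and grips with 20 to 120 N. Pads are 22 mm wide; open, the fingers measure 114 mm over their backs; the gripper's body (76 mm by 85 mm) begins 54 mm behind the grasp point. The pads swing forward as they close: fully open they stand 13 mm farther back than shut.
Start: joints at [51.778, 21.807, 74.336, -0, 83.858, -12.336], TCP at [0.24, 0.495, 0.242] pointing down, gripper open.
Joint ranges: [-178.18, 178.18], [-50.72, 133.34], [12.68, 142.11], [-81.47, 261.47], [9.98, 163.14], [-165.26, 165.26]. Speed limits (degrees/s): [136.94, 136.94, 180, 180, 180, 180].

### API

Orientations are given as a 3x3 rotation matrix whose columns are the frame's x, y, z axes.
In Python, from rig import env gives the robot as it stands.
- The arm moves only by the tool nudge_tcp, called in YAML: its name, and indented under it one key for each argument. Schema: {"type":"object","properties":{"motion":{"type":"string"},"squeeze":{"type":"number"},"only":{"type":"string"},"quiet":{"type":"boolean"},"lines":{"type":"string"}},"required":["motion"],"additionalProperties":false}. motion is a string of 1 to 10 rows, parted by a bar, with the numbers parted by commas; each row has 5 numbers: dx, dy, dz in shares of the most that a row can go, 1 being 50 mm, then a turn about the tool's z in fractions of the full range, 1 being 90 degrees, then the finger opening in m; each row shifts and turns the commanded pose from where the row before left it, along the tool's axes as they then stand; what a row does not reach is not made up. A row lasts 1/10 s, in which the tool goes at most 0.05 m and 8.59 degrees, less where a joint would pass 70% of its speed; a pose out of reach is approached as far as the arm can. The fingers move at their own pace and stop on an object; squeeze is the grip in N (left out, the last holds). Time passes only in rows, so rows that do not move let the fingers close. The tool returns the time, the measured TCP pose, the force, the opening and the grip force at its end. only (a regular expression) keeps the lines of the reply that match it, lines (a string "A,B") keeps lines A to B, and quiet returns only ok. No shift or turn number may pass 1 either way. Input that does not fit is refused with a message, and nothing moves.
- env.observe(): the state, without advancing time (a new reading comes with each control period).
- env.get_image(name): name is "scene" or "top" or "wrist"; returns a dict with "pixels" (400x640x3 uint8, red, green, blue), "K" (3x3 intrinsics, pixels), "extrinsics" (4x4, takes a point from world to camera coordinates). Camera axes: x right, y down, z forward; pixel columns grow to the right and rows downward; lengths in m; the calibration is good to about 2 mm. A picture is of the moment at which its call begins. There is no depth.
- env.close_job(): hands the job in; it is judged then, once.
The state is a dict: "time_s": time; "q": joint angles; "qvel": joint speeds; "joint_efforts": joint torques, N m; "position": TCP position; "tool_rot": TCP orientation; "ft_force": force on the tool from outside, world axes, zero at the start; "wrist_torque": the same for the moment, N m; "grip_width": finger opening in m; "gripper_force": force on a finger pad.
Only numpy, scipy, OpenCV 4.12 (cv2) and the standard library are available. Lean on these libraries where they do the work, as an engineer would, in place of code of your own. Each camera call takes 0.05 s, during which the arm holds its last target. There are 200 camera calls.

## Working session

There is one attempt and no reset: what is moved stays moved. The work goes in short steps, Python scripts to look and compute and a tool call to move; the robot and the scene stay as the last step left them, time stands still between calls to the robot, and variables do not carry over. Pictures are saved under pics/ and viewed, at most 10 in all, crops included, and the job is handed in when it is done.

```bash
ls; mkdir -p pics; python3 - <<'E'
from rig import env
import cv2,numpy as np
s=env.observe();print(s['time_s'],s['position'],s['tool_rot'],s['grip_width'])
for n in ['scene','top']:
    d=env.get_image(n);cv2.imwrite(f'pics/{n}0.png',d['pixels'][:,:,::-1]);print(n,d['K'],d['extrinsics'])
E
```

```text
pics
rig.py
0.0 [0.23994818 0.49458892 0.24168592] [[-8.99654227e-01  4.36602031e-01 -9.69310004e-04]
 [ 4.36602959e-01  8.99653530e-01 -1.17532349e-03]
 [ 3.58894543e-04 -1.48058837e-03 -9.99998840e-01]] 0.08549123557272152
scene [[461.14434589   0.         311.22407601]
 [  0.         461.14434589 197.96370507]
 [  0.           0.           1.        ]] [[ 0.90922756 -0.41590755 -0.01805942 -0.51921077]
 [-0.31537194 -0.65982878 -0.68203117  0.28482284]
 [ 0.27174579  0.62581697 -0.73110009  1.41498206]
 [ 0.          0.          0.          1.        ]]
top [[471.35470126   0.         313.76176801]
 [  0.         471.35470126 202.95034937]
 [  0.           0.           1.        ]] [[-0.0318678  -0.99939238  0.01411815  0.02717768]
 [-0.78279404  0.01617327 -0.62207067  0.54387306]
 [ 0.62146435 -0.03087563 -0.7828338   1.36934142]
 [ 0.          0.          0.          1.        ]]
```

View pics/scene0.png

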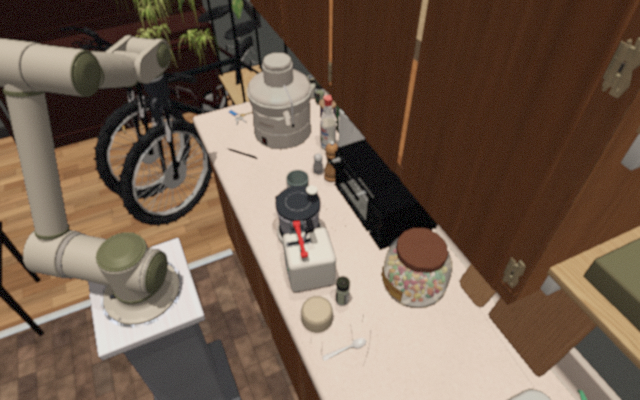

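View pics/top0.png

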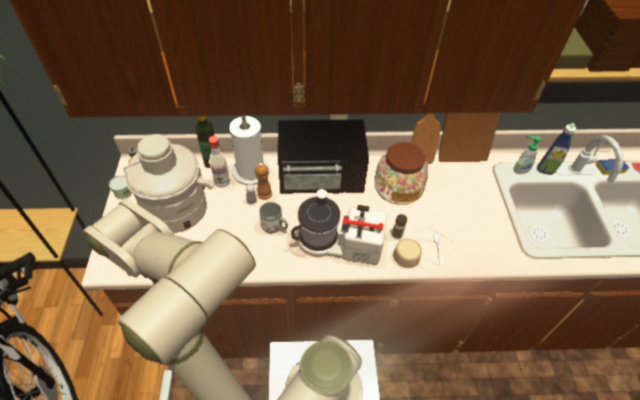

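The processor is at about (305,240) in the scene view and (345,230) in the top view. The red catch lies across the housing, with the ramekin at (408,252) and the jar at (400,226) to its right and the mug at its left. I'll enlarge these areas.

```bash
cat > h.py <<'E'
import numpy as np,cv2
from rig import env
def ray(d,uv):
    E=d['extrinsics'];R,t=E[:3,:3],E[:3,3];c=-R.T@t
    v=R.T@np.linalg.inv(d['K'])@np.array([uv[0],uv[1],1.]);return c,v/np.linalg.norm(v)
def plane(d,uv,z):
    c,v=ray(d,uv);return c+v*(z-c[2])/v[2]
def tri(d1,a,d2,b):
    c1,v1=ray(d1,a);c2,v2=ray(d2,b)
    s=np.linalg.lstsq(np.stack([v1,-v2],1),c2-c1,rcond=None)[0]
    p,q=c1+s[0]*v1,c2+s[1]*v2;return (p+q)/2,np.linalg.norm(p-q)
def proj(d,p):
    E=d['extrinsics'];q=d['K']@(E[:3,:3]@np.array(p)+E[:3,3]);return q[:2]/q[2]
def blobs(im,m,amin=8):
    n,l,st,c=cv2.connectedComponentsWithStats(m.astype('uint8'));return [(st[i].tolist(),c[i].round(1).tolist()) for i in range(1,n) if st[i][4]>=amin]
E
python3 - <<'E'
from h import *
a=[]
for n,(x,y) in dict(scene=(250,165),top=(285,175)).items():
    d=env.get_image(n);im=d['pixels'].astype(int)
    c=cv2.resize(d['pixels'][y:y+130,x:x+100],None,fx=4,fy=4,interpolation=cv2.INTER_CUBIC);a.append(c[:,:,::-1])
    red=(im[...,0]>130)&(im[...,1]<70)&(im[...,2]<70); red[:y]=0;red[y+130:]=0;red[:,:x]=0;red[:,x+100:]=0
    print(n,blobs(im,red))
cv2.imwrite('pics/crop1.png',np.hstack(a))
E
```

```text
scene [([293, 221, 7, 2, 8], [295.8, 221.1]), ([293, 224, 8, 13, 50], [297.3, 228.4]), ([298, 238, 9, 20, 47], [301.9, 247.7])]
top [([344, 217, 38, 13, 113], [361.3, 223.5])]
```

View pics/crop1.png

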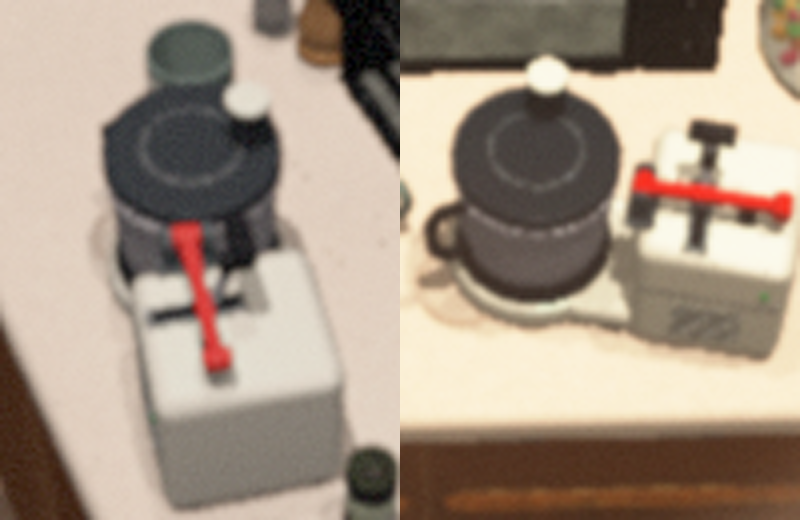

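The left half (scene) shows the catch grip at (304,254), its hinge at (297,224) and the lever's black T at about (309.5,224). The right half (top) shows the catch grip at (379.7,226), the hinge at (346,220.5) and the T at (363,208). The tube's white top is at (312,191) in scene and (322,194) in top.

```bash
python3 - <<'E'
from h import *
S=env.get_image('scene');T=env.get_image('top')
for n,a,b in [('catchgrip',(304.2,254.2),(379.7,226.2)),('hinge',(296.7,224.2),(346.2,220.5)),('T',(309.5,223.7),(363.2,208)),('tubetop',(311.7,190.7),(322,193.7)),
 ('lidring',(250+190/4,165+147/4),(285+137/4,175+150/4))]:
    p,e=tri(S,a,T,b);print(n,p.round(4),round(e,4))
for n,b,z in [('ramekin',(408,247),.055),('jar',(400,219),.105)]: print(n,plane(T,b,z).round(3))
# white housing top outline in top view
im=T['pixels'].astype(int)
g=T['pixels'];hsv=cv2.cvtColor(g,cv2.COLOR_RGB2HSV)
d=((hsv[...,2]<95)).astype('uint8');d[:190]=0;d[245:]=0;d[:,:295]=0;d[:,345:]=0
print(blobs(im,d,100))
w=env.get_image('wrist');cv2.imwrite('pics/w0.png',w['pixels'][:,:,::-1]);E=w['extrinsics'];print('wristcam',-E[:3,:3].T@E[:3,3],E[2,:3],w['K'][0,0])
E
```

```text
catchgrip [ 0.4615 -0.1997  0.1665] 0.0006
hinge [ 0.4851 -0.0921  0.1688] 0.0005
T [ 0.5027 -0.1442  0.2152] 0.0045
tubetop [ 0.5702 -0.016   0.2037] 0.0027
lidring [ 0.5248 -0.0055  0.1629] 0.0002
ramekin [ 0.452 -0.31   0.055]
jar [ 0.535 -0.286  0.105]
[([295, 198, 44, 47, 1198], [317.0, 216.5])]
wristcam [0.1642436  0.53230004 0.37425822] [ 0.29146805 -0.14127842 -0.94609026] 281.72551513551326
```

Heights agree with the text: hinge 0.169, catch 0.167, tube top 0.204, and the lid about 6 mm up. The machine's yaw is about -12°. I'll turn the tool to that heading, then bring the wrist camera over.

Units first: shifts go in shares of 50 mm and turns go in shares of 90 degrees. So -0.01 m is -0.2, 8.8 degrees / 90 = 0.0978.

nudge_tcp:
  motion: "0,0,-0.2,0.0933,0.085 | 0,0,-0.2,0.0933,0.085 | 0,0,-0.2,0.0933,0.085 | 0,0,-0.2,0.0933,0.085 | 0,0,-0.2,0.0933,0.085 | 0,0,-0.2,0.0933,0.085 | 0,0,-0.2,0.0933,0.085 | 0,0,-0.2,0.0933,0.085 | 0,0,-0.2,0.0978,0.085"
  squeeze: 30

```text
time_s: 1.25
position: [0.2401, 0.4947, 0.3327]
tool_rot: [[0.208, 0.978, -0.0], [0.978, -0.208, -0.0], [-0.0, -0.0, -1.0]]
ft_force: [-0.5, 0.3, -0.9]
grip_width: 0.0846
gripper_force: 0.0
```

Scaled: -0.04 m is -0.8, 0.029 m is 0.58.

nudge_tcp:
  motion: "-0.6,0.44,0,0,0.085 | -0.8,0.58,0,0,0.085 | -0.8,0.58,0,0,0.085 | -0.8,0.58,0,0,0.085 | -0.8,0.58,0,0,0.085 | -0.8,0.58,0,0,0.085 | -0.8,0.58,0,0,0.085 | -0.8,0.58,0,0,0.085 | -0.8,0.58,0,0,0.085 | -0.8,0.58,0,0,0.085"

```text
time_s: 2.25
position: [0.4386, 0.0536, 0.3326]
tool_rot: [[0.203, 0.979, 0.001], [0.979, -0.203, 0.0], [0.0, 0.001, -1.0]]
ft_force: [1.3, 0.4, -0.2]
grip_width: 0.0854
gripper_force: 0.0
```

nudge_tcp:
  motion: "-0.8,0.58,0,0,0.06 | -0.8,0.58,0,0,0.03 | -0.6,0.44,0,0,0 | -0.4,0.3,0,0,0 | 0,0,0,0,0"

```text
time_s: 2.75
position: [0.5058, -0.0936, 0.3314]
tool_rot: [[0.206, 0.979, -0.001], [0.979, -0.206, 0.0], [-0.0, -0.001, -1.0]]
ft_force: [-0.1, 0.8, -1.0]
grip_width: 0.0113
gripper_force: 0.0
```

```bash
python3 - <<'E'
from h import *
w=env.get_image('wrist');cv2.imwrite('pics/w1.png',w['pixels'][:,:,::-1])
E
```

```text
(no output)
```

View pics/w1.png

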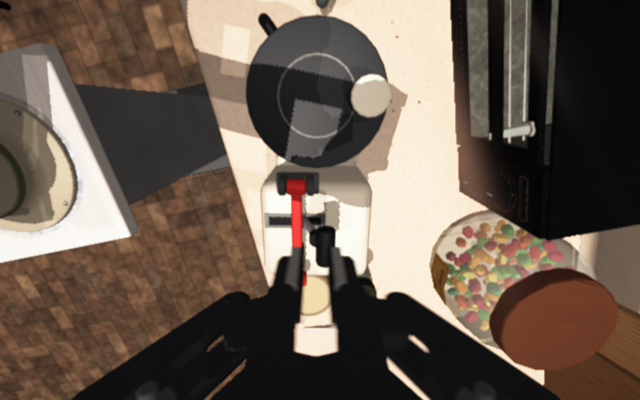

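The wrist view shows the lid disc centred at about (317,90), its ring centre at (316,95), the tube top at (370,96), the hinge at (297,185) and the lever T at (323,240). I'll cast rays onto planes and compare with the two-view points.

```bash
python3 - <<'E'
from h import *
W=env.get_image('wrist');S=env.get_image('scene')
for n,p,z in [('ring',(316.5,95),.163),('hinge',(297,185),.168),('tube',(370,96),.206),('lidL',(246,92),.160),('lidR',(388,88),.160),('lidT',(316,15),.160),('lidB',(317,165),.160)]: print(n,plane(W,p,z).round(4))
print(tri(W,(316.5,95),S,(297.5,201.75)),tri(W,(370,96),S,(311.7,190.7)),tri(W,(297,185),S,(296.7,224.2)))
# rigid fit machine->world in plan
M=np.array([[-22,-115],[-22,0],[0,92],[46,92]])/1e3
P=np.array([[.4615,-.1997],[.4851,-.0921],plane(W,(316.5,95),.163)[:2],plane(W,(370,96),.206)[:2]])
A=M-M.mean(0);B=P-P.mean(0);th=np.arctan2((A[:,0]*B[:,1]-A[:,1]*B[:,0]).sum(),(A*B).sum())
R=np.array([[np.cos(th),-np.sin(th)],[np.sin(th),np.cos(th)]]);o=P.mean(0)-R@M.mean(0);print(np.degrees(th),o,((M@R.T+o)-P).round(4))
s=env.observe();print((R.T@(s['position'][:2]-o)).round(4))
E
```

```text
ring [0.5247 0.0022 0.163 ]
hinge [ 0.4855 -0.083   0.168 ]
tube [ 0.5688 -0.0095  0.206 ]
lidL [0.456  0.0194 0.16  ]
lidR [ 0.596  -0.0057  0.16  ]
lidT [0.5382 0.0703 0.16  ]
lidB [ 0.5109 -0.0674  0.16  ]
(array([0.52610944, 0.0020158 , 0.15486399]), np.float64(0.002920255194417773)) (array([ 0.57146091, -0.00962444,  0.19524547]), np.float64(0.0012765095402593248)) (array([ 0.48594487, -0.08533354,  0.16058743]), np.float64(0.0028807369362274385))
-11.048816274986212 [ 0.50623074 -0.09159619] [[ 0.0011 -0.0005]
 [-0.0005  0.0047]
 [-0.0008 -0.0035]
 [ 0.0002 -0.0006]]
[-0.0018  0.001 ]
```

The wrist view differs by about 7 mm, perhaps because I used pixels from an earlier frame. I'll measure again by mask within one frame, and again from a second place.

```bash
cat > wm.py <<'E'
from h import *
W=env.get_image('wrist');s=env.observe();print('tcp',s['position'].round(4),s['time_s'])
g=W['pixels'];im=g.astype(int);hsv=cv2.cvtColor(g,cv2.COLOR_RGB2HSV)
red=(im[...,0]>110)&(im[...,1]<60)&(im[...,2]<60)
for st,c in blobs(im,red,30): print('red',st,c)
c=proj(W,(.525,0,.16));k=np.zeros(g.shape[:2],'uint8');cv2.circle(k,tuple(int(v) for v in c),105,1,-1)
wh=((hsv[...,2]>120)&(hsv[...,1]<90)&(k>0))
d=((hsv[...,2]<105)&(hsv[...,1]<110)&(k>0)).astype('uint8');d=cv2.morphologyEx(d,cv2.MORPH_OPEN,np.ones((15,15)))
cs,_=cv2.findContours(d,0,2);q=max(cs,key=cv2.contourArea);h=cv2.convexHull(q);e=cv2.fitEllipse(h)
print('ellipse',e,plane(W,e[0],.162).round(4),'px/m',abs(proj(W,(.525,.05,.162))-proj(W,(.525,-.05,.162)))*10)
E
python3 wm.py
```

```text
tcp [ 0.5047 -0.09    0.3326] 2.95
red [289, 183, 18, 74, 439] [298.8, 205.5]
ellipse ((318.0340576171875, 94.73833465576172), (139.90841674804688, 151.8299560546875), 173.6444091796875) [0.5257 0.0039 0.162 ] px/m [ 196.84094723 1041.43300276]
```

nudge_tcp:
  motion: "0.6,0,0,0,0 | 0.8,0,0,0,0 | 0.6,0,0,0,0 | 0,0,0,0,0 | 0,0,0,0,0"

```text
time_s: 3.45
position: [0.5248, 0.0081, 0.3326]
tool_rot: [[0.2, 0.98, 0.0], [0.98, -0.2, -0.0], [-0.0, 0.0, -1.0]]
ft_force: [-0.2, 0.3, 0.9]
grip_width: 0.0001
gripper_force: 0.0
```

```bash
python3 wm.py; python3 - <<'E'
from h import *
w=env.get_image('wrist');cv2.imwrite('pics/w2.png',w['pixels'][:,:,::-1])
E
```

```text
tcp [0.5249 0.0073 0.3325] 3.5
ellipse ((318.6314697265625, 212.64598083496094), (129.94485473632812, 175.87269592285156), 0.8287943005561829) [ 0.5217 -0.0218  0.162 ] px/m [174.89333355 837.72131751]
```

View pics/w2.png

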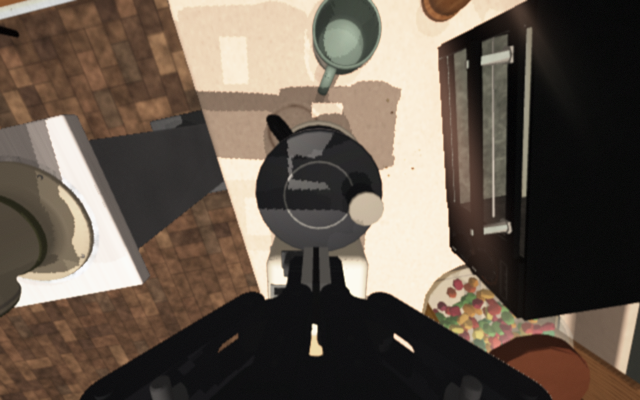

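The ring centre is now at (319,195), the lid disc spans x 256–382 and y 125–250, and the tube top is at (366,209).

```bash
python3 - <<'E'
from h import *
W=env.get_image('wrist');S=env.get_image('scene');T=env.get_image('top');print(env.observe()['position'])
for z in (.157,.163,.17): print(z,plane(W,(319,195),z).round(4))
print('tube',plane(W,(366,209),.206).round(4))
# second view: same attitude, camera shifted by TCP difference
W1=dict(W);E=W['extrinsics'].copy();E[:3,3]+=E[:3,:3]@np.array([.0202,.0973,-.0001]);W1['extrinsics']=E
print('ring',tri(W,(319,195),W1,(316.5,95)),'tube',tri(W,(366,209),W1,(370,96)))
print('ring ST',tri(S,(297.1,201.4),T,(318.9,212.1)),'WT',tri(W,(319,195),T,(318.9,212.1)),'WS',tri(W,(319,195),S,(297.1,201.4)))
print('tube WT',tri(W,(366,209),T,(321.6,193.4)))
print('tip seen at',proj(W,np.array(env.observe()['position'])-[0,0,.011]))
E
```

```text
[0.525101   0.00630585 0.33239458]
0.157 [ 0.526  -0.0039  0.157 ]
0.163 [ 0.5263 -0.0021  0.163 ]
0.17 [5.266e-01 1.000e-04 1.700e-01]
tube [ 0.5705 -0.0122  0.206 ]
ring (array([0.52553573, 0.00277858, 0.1780591 ]), np.float64(0.003026499336670688)) tube (array([ 0.56813229, -0.00822974,  0.21536772]), np.float64(0.0026463100579649386))
ring ST (array([ 0.52429045, -0.00451251,  0.16463533]), np.float64(0.0012226921554464793)) WT (array([ 0.52654156, -0.00345332,  0.16193933]), np.float64(0.002138302637351504)) WS (array([ 0.52552388, -0.00234216,  0.16129671]), np.float64(0.0014657307075839911))
tube WT (array([ 0.57097585, -0.01334587,  0.20554555]), np.float64(0.0018756941929907172))
tip seen at [317.56845214 262.31765293]
```

The measurements agree: lid axis (0.5255,-0.003), top at about z 0.163, yaw -12°. The predicted catch grip (0.461,-0.201) matches the two-view point. Next I'll press the lid.

Scaled: 0.04 m is 0.8, -0.0095 m is -0.19.

nudge_tcp:
  motion: "-0.18,-0.19,0.4,0,0 | 0,0,0.8,0,0 | 0,0,0.8,0,0 | 0,0,0.7,0,0 | 0,0,0.2,0,0 | 0,0,0,0,0"

```text
time_s: 4.3
position: [0.514, -0.0003, 0.1869]
tool_rot: [[0.203, 0.979, -0.002], [0.979, -0.203, 0.0], [0.0, -0.002, -1.0]]
ft_force: [0.5, 0.2, 0.5]
grip_width: -0.0003
gripper_force: 0.0
```

nudge_tcp:
  motion: "0,0,0.12,0,0 | 0,0,0.08,0,0 | 0,0,0.08,0,0 | 0,0,0,0,0"

```text
time_s: 4.7
position: [0.5143, 0.0001, 0.1735]
tool_rot: [[0.202, 0.979, 0.001], [0.979, -0.202, -0.0], [-0.0, 0.001, -1.0]]
ft_force: [-0.4, 0.5, -0.3]
grip_width: -0.0002
gripper_force: 0.0
```

nudge_tcp:
  motion: "0,0,0.06,0,0 | 0,0,0.06,0,0 | 0,0,0,0,0"

```text
time_s: 5.0
position: [0.5143, 0.0001, 0.168]
tool_rot: [[0.202, 0.979, 0.001], [0.979, -0.202, -0.0], [-0.0, 0.001, -1.0]]
ft_force: [-1.4, 0.1, 4.2]
grip_width: 0.0
gripper_force: 1.9
```

Scaled: 0.002 m is 0.04.

nudge_tcp:
  motion: "0,0,0.04,0,0 | 0,0,0.04,0,0 | 0,0,0,0,0"

```text
time_s: 5.3
position: [0.5145, 0.0, 0.1668]
tool_rot: [[0.202, 0.979, 0.004], [0.979, -0.202, -0.001], [-0.001, 0.004, -1.0]]
ft_force: [-10.0, 1.3, 29.3]
grip_width: -0.0002
gripper_force: 14.8
```

nudge_tcp:
  motion: "0,0,0.04,0,0 | 0,0,0.04,0,0 | 0,0,0,0,0"

```text
time_s: 5.6
position: [0.5147, 0.0, 0.1665]
tool_rot: [[0.202, 0.979, 0.008], [0.979, -0.202, -0.003], [-0.001, 0.008, -1.0]]
ft_force: [-21.7, 2.9, 62.3]
grip_width: -0.0001
gripper_force: 31.2
```

nudge_tcp:
  motion: "0,0,0.04,0,0 | 0,0,0,0,0"

```text
time_s: 5.8
position: [0.5148, 0.0, 0.1664]
tool_rot: [[0.201, 0.979, 0.01], [0.979, -0.201, -0.003], [-0.001, 0.01, -1.0]]
ft_force: [-27.6, 3.0, 79.1]
grip_width: -0.0001
gripper_force: 39.4
```

The force climbs stiffly to 79 N with the tip at z about 0.156, so the lid seems to be home. I'll lift off and check its height in two views before going to the catch.

Scaled: -0.05 m is -1, -0.045 m is -0.9.

nudge_tcp:
  motion: "0,0,-0.2,0,0 | 0,0,-0.8,0,0.02 | 0,0,-1,0,0.05 | -0.9,0,-0.4,0,0.05 | -0.9,0,0,0,0.05 | -0.9,0,0,0,0.05 | 0,0,0,0,0.05"

```text
time_s: 6.5
position: [0.486, -0.1363, 0.2773]
tool_rot: [[0.208, 0.978, -0.0], [0.978, -0.208, -0.001], [-0.001, 0.0, -1.0]]
ft_force: [0.3, 1.2, 0.6]
grip_width: 0.0502
gripper_force: 0.0
```

```bash
python3 - <<'E'
from h import *
a=[]
for n,(x,y) in dict(scene=(250,165),top=(285,175)).items():
    d=env.get_image(n)
    a.append(cv2.resize(d['pixels'][y:y+130,x:x+100],None,fx=4,fy=4,interpolation=cv2.INTER_CUBIC)[:,:,::-1])
cv2.imwrite('pics/crop2.png',np.hstack(a))
E
```

```text
(no output)
```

View pics/crop2.png

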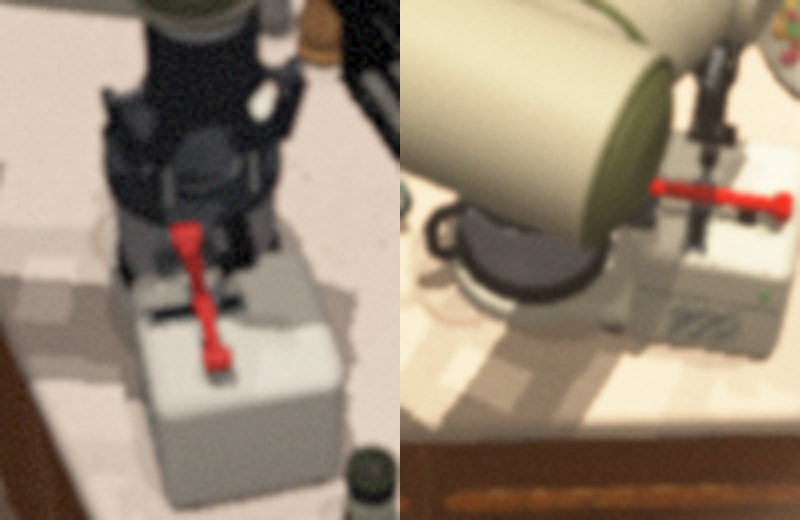

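The arm hides the lid in both views, but the contact height (tip at 0.156) is clear evidence. The catch grip is unchanged at scene (304,254) and top (380,226). Moving over it now.

Scaled: -0.035 m is -0.7, -0.0325 m is -0.65.

nudge_tcp:
  motion: "-0.7,-0.12,0,0,0.05 | -0.65,-0.1,0,0,0.05 | 0,0,0.6,0,0.05 | 0,0,0.6,0,0.05 | 0,0,0.3,0,0.05 | 0,0,0,0,0.05"

```text
time_s: 7.2
position: [0.462, -0.1943, 0.2006]
tool_rot: [[0.201, 0.98, -0.003], [0.98, -0.201, 0.003], [0.002, -0.004, -1.0]]
ft_force: [-1.2, 0.5, 0.9]
grip_width: 0.05
gripper_force: 0.0
```

```bash
python3 - <<'E'
from h import *
W=env.get_image('wrist');s=env.observe();print(s['position'])
cv2.imwrite('pics/w3.png',W['pixels'][:,:,::-1])
print(proj(W,(.461,-.2003,.1655)),proj(W,(.4615,-.1997,.1745)),'lid',proj(W,(.5255,-.003,.157)))
E
```

```text
[ 0.46260189 -0.19486375  0.202094  ]
[317.3287791  251.09113234] [317.95674439 256.93821359] lid [ 370.35108467 -159.43975101]
```

View pics/w3.png

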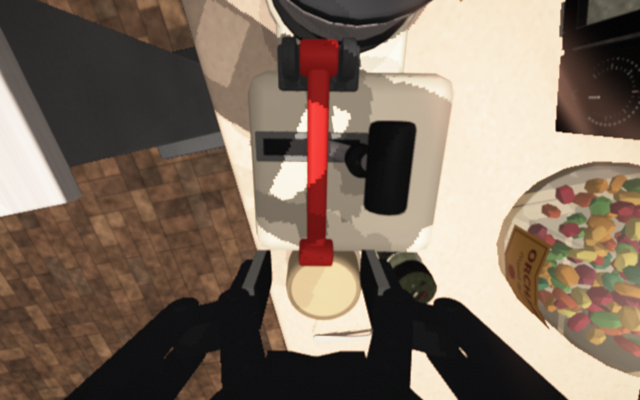

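The cross piece is at (316,252), as predicted (317,252), midway between the fingers. I'll go down the last bit and pinch it.

Scaled: 0.015 m is 0.3, -0.0055 m is -0.11.

nudge_tcp:
  motion: "-0.11,0,0.3,0,0.05 | 0,0,0.28,0,0.05 | 0,0,0.1,0,0.05 | 0,0,0,0,0.015 | 0,0,0,0,0.015 | 0,0,0,0,0.015 | 0,0,0,0,0.015 | 0,0,0,0,0.015"
  squeeze: 25

```text
time_s: 8.05
position: [0.4608, -0.2012, 0.1688]
tool_rot: [[0.203, 0.979, -0.001], [0.979, -0.203, 0.0], [-0.0, -0.001, -1.0]]
ft_force: [-5.7, 0.2, 0.6]
grip_width: 0.0213
gripper_force: 30.8
```

Scaled: -0.0298 m is -0.596, -0.0277 m is -0.554.

nudge_tcp:
  motion: "0.078,0,-0.596,0,0.015 | 0.23,0,-0.554,0,0.015 | 0.366,0,-0.476,0,0.015 | 0.476,0,-0.366,0,0.015 | 0,0,0,0,0.015"

```text
time_s: 8.55
position: [0.4732, -0.1433, 0.2704]
tool_rot: [[0.2, 0.98, 0.003], [0.98, -0.2, -0.002], [-0.001, 0.003, -1.0]]
ft_force: [-5.0, -2.4, 5.8]
grip_width: 0.0207
gripper_force: 27.4
```

nudge_tcp:
  motion: "0.554,0,-0.23,0,0.015 | 0.596,0,-0.078,0,0.015 | 0,0,0,0,0.015"

```text
time_s: 8.85
position: [0.4853, -0.0873, 0.2848]
tool_rot: [[0.2, 0.98, 0.003], [0.98, -0.2, -0.001], [-0.001, 0.004, -1.0]]
ft_force: [-3.6, -0.9, 9.6]
grip_width: 0.0208
gripper_force: 26.5
```

Scaled: 0.0298 m is 0.596, 0.0277 m is 0.554.

nudge_tcp:
  motion: "0.596,0,0.07,0,0.015 | 0.554,0,0.224,0,0.015 | 0.476,0,0.36,0,0.015 | 0,0,0,0,0.015"

```text
time_s: 9.25
position: [0.5025, -0.0068, 0.2506]
tool_rot: [[0.199, 0.98, 0.005], [0.98, -0.199, 0.002], [0.003, 0.004, -1.0]]
ft_force: [3.1, 6.8, 9.1]
grip_width: 0.021
gripper_force: 28.4
```

nudge_tcp:
  motion: "0.366,0,0.47,0,0.015 | 0.23,0,0.55,0,0.015 | 0,0,0,0,0.015"

```text
time_s: 9.55
position: [0.5089, 0.0225, 0.1986]
tool_rot: [[0.201, 0.98, 0.005], [0.98, -0.201, 0.005], [0.006, 0.004, -1.0]]
ft_force: [6.0, 13.3, 7.7]
grip_width: 0.0212
gripper_force: 47.5
```

Scaled: 0.015 m is 0.3, 0.01 m is 0.2.

nudge_tcp:
  motion: "0.1,0,0.3,0,0.015 | 0.04,0,0.2,0,0.015 | 0,0,0,0,0.015"

```text
time_s: 9.85
position: [0.5099, 0.0275, 0.1744]
tool_rot: [[0.202, 0.979, 0.004], [0.979, -0.202, 0.002], [0.003, 0.003, -1.0]]
ft_force: [5.5, 8.6, 4.1]
grip_width: 0.0211
gripper_force: 54.3
```

nudge_tcp:
  motion: "0.02,0,0.08,0,0.015 | 0,0,0.04,0,0.015 | 0,0,0,0,0.015"

```text
time_s: 10.15
position: [0.5101, 0.0281, 0.1692]
tool_rot: [[0.202, 0.979, 0.004], [0.979, -0.202, 0.002], [0.003, 0.004, -1.0]]
ft_force: [3.7, 7.8, 4.6]
grip_width: 0.0211
gripper_force: 55.6
```

Scaled: 0.002 m is 0.04.

nudge_tcp:
  motion: "0,0,0.04,0,0.015 | 0,0,0.04,0,0.015 | 0,0,0,0,0.015"

```text
time_s: 10.45
position: [0.5103, 0.0282, 0.1671]
tool_rot: [[0.202, 0.979, 0.006], [0.979, -0.202, 0.001], [0.003, 0.006, -1.0]]
ft_force: [-1.1, 8.8, 19.7]
grip_width: 0.0211
gripper_force: 63.1
```

nudge_tcp:
  motion: "0,0,0.04,0,0.015 | 0,0,0,0,0.015"

```text
time_s: 10.65
position: [0.5103, 0.0282, 0.167]
tool_rot: [[0.202, 0.979, 0.008], [0.979, -0.202, 0.001], [0.002, 0.007, -1.0]]
ft_force: [-7.2, 9.4, 36.4]
grip_width: 0.0213
gripper_force: 70.8
```

The pinch has bottomed out, though it may be the fingertips touching the lid. I'll release, then press the catch down from above with closed fingers.

Scaled: -0.025 m is -0.5, -0.02 m is -0.4.

nudge_tcp:
  motion: "0,0,-0.1,0,0.045 | 0,0,0,0,0.045 | 0,0,0,0,0.045 | 0,0,-0.4,0,0.045 | 0,0,-0.5,0,0.03 | 0,0,0,0,0 | 0,0,0,0,0 | 0,0,0,0,0 | 0,0,0.3,0,0 | 0,0,0,0,0"

```text
time_s: 11.65
position: [0.5076, 0.028, 0.1954]
tool_rot: [[0.203, 0.979, -0.005], [0.979, -0.203, 0.001], [-0.0, -0.005, -1.0]]
ft_force: [-0.0, -0.9, -0.3]
grip_width: 0.0001
gripper_force: 0.0
```

```bash
python3 - <<'E'
from h import *
W=env.get_image('wrist');s=env.observe();print(s['position'],s['grip_width'])
cv2.imwrite('pics/w4.png',W['pixels'][:,:,::-1])
print(proj(W,(.5089,.0237,.165)))
E
```

```text
[0.50804378 0.02789524 0.19638607] 0.00016731924534837272
[320.37761598 251.54458091]
```

View pics/w4.png

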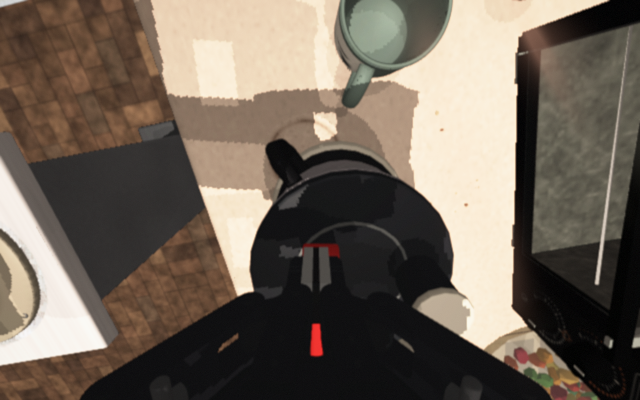

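The cross piece lies at (321,249) just under the closed tips, as predicted (320,251), and the bar runs back over the lid. I'll press it down.

Scaled: 0.006 m is 0.12, 0.004 m is 0.08.

nudge_tcp:
  motion: "-0.04,0,0.12,0,0 | 0,0,0.08,0,0 | 0,0,0.04,0,0 | 0,0,0,0,0"

```text
time_s: 12.1
position: [0.5081, 0.0259, 0.1854]
tool_rot: [[0.202, 0.979, -0.001], [0.979, -0.202, 0.0], [-0.0, -0.001, -1.0]]
ft_force: [0.6, 0.8, -0.3]
grip_width: 0.0
gripper_force: 0.0
```

nudge_tcp:
  motion: "0,0,0.04,0,0 | 0,0,0.02,0,0 | 0,0,0,0,0"

```text
time_s: 12.4
position: [0.5086, 0.0259, 0.184]
tool_rot: [[0.202, 0.979, 0.002], [0.979, -0.202, -0.001], [-0.0, 0.002, -1.0]]
ft_force: [-2.5, -0.0, 10.4]
grip_width: -0.0001
gripper_force: 5.5
```

Scaled: 0.002 m is 0.04, 0.001 m is 0.02.

nudge_tcp:
  motion: "0,0,0.04,0,0 | 0,0,0.02,0,0 | 0,0,0,0,0"

```text
time_s: 12.7
position: [0.5089, 0.0259, 0.1828]
tool_rot: [[0.202, 0.979, 0.005], [0.979, -0.202, -0.001], [-0.0, 0.005, -1.0]]
ft_force: [-7.8, 1.6, 25.6]
grip_width: 0.0
gripper_force: 12.7
```

nudge_tcp:
  motion: "0,0,-0.2,0,0 | 0,0,-0.8,0,0.03 | 0,0,-1,0,0.06 | 0,0,-0.8,0,0.06 | -0.6,0.2,0,0,0.06 | -0.8,0.4,0,0,0.06 | -0.6,0.3,0,0,0.06 | 0,0,0,0,0.06"

```text
time_s: 13.5
position: [0.5326, -0.0844, 0.3189]
tool_rot: [[0.206, 0.978, -0.001], [0.978, -0.206, -0.0], [-0.001, -0.001, -1.0]]
ft_force: [-0.7, 0.3, 0.2]
grip_width: 0.0601
gripper_force: 0.0
```

```bash
python3 - <<'E'
from h import *
W=env.get_image('wrist');s=env.observe();print(s['position'],s['grip_width'])
cv2.imwrite('pics/w5.png',W['pixels'][:,:,::-1])
h=np.array([.4849,-.0884]);X=np.array([.978,-.208]);Y=np.array([.208,.978])
g=h+.0314*X-.05*Y;print('lever grip',g,proj(W,(*g,.208)),'catch',proj(W,(.5089,.0237,.165)))
E
```

```text
[ 0.53220889 -0.08256559  0.31909298] 0.06013838587122687
lever grip [ 0.5052092 -0.1438312] [301.54760811 266.07769857] catch [268.27176708  88.62890039]
```

View pics/w5.png

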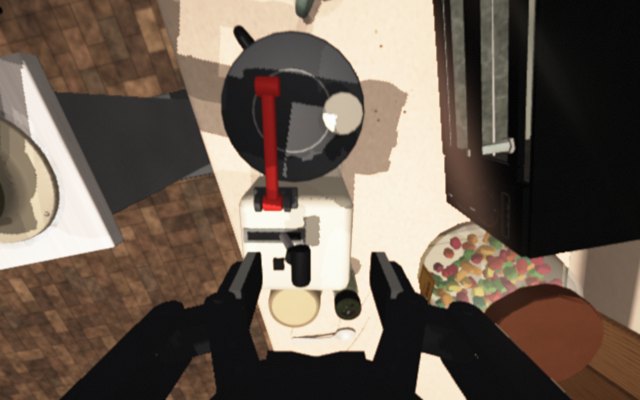

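The catch lies flat across the lid, its grip at (268,86) against the predicted (268,89). The lever T is at (301,265), as predicted. I'll grip it front to back.

Scaled: -0.035 m is -0.7, -0.0307 m is -0.614.

nudge_tcp:
  motion: "-0.7,-0.14,0,0,0.06 | -0.614,-0.14,0.2,0,0.06 | 0,0,0.6,0,0.06 | 0,0,0.6,0,0.06 | 0,0,0.4,0,0.06 | 0,0,0,0,0.06"

```text
time_s: 14.15
position: [0.504, -0.1411, 0.2275]
tool_rot: [[0.202, 0.979, -0.004], [0.979, -0.202, 0.003], [0.002, -0.005, -1.0]]
ft_force: [-1.2, -1.1, 0.4]
grip_width: 0.0603
gripper_force: 0.0
```

```bash
python3 - <<'E'
from h import *
s=env.observe();print(s['position'])
E
```

```text
[ 0.50401259 -0.1411229   0.22754041]
```

Scaled: 0.012 m is 0.24, 0.007 m is 0.14.

nudge_tcp:
  motion: "-0.04,0.02,0.24,0,0.06 | 0,0,0.14,0,0.06 | 0,0,0,0,0.06 | 0,0,0,0,0.012 | 0,0,0,0,0.012 | 0,0,0,0,0.012 | 0,0,0,0,0.012 | 0,0,0,0,0.012 | 0,0,0,0,0.012"
  squeeze: 60

```text
time_s: 15.05
position: [0.5053, -0.1448, 0.2113]
tool_rot: [[0.203, 0.979, -0.0], [0.979, -0.203, -0.0], [-0.0, -0.0, -1.0]]
ft_force: [-4.7, 1.7, 5.5]
grip_width: 0.0176
gripper_force: 58.6
```

The opening of 17.6 mm is a bit under the 20 mm grip, so I'll look before pulling.

```bash
python3 - <<'E'
from h import *
W=env.get_image('wrist');T=env.get_image('top');S=env.get_image('scene')
a=[cv2.resize(d['pixels'][y:y+h,x:x+w],(w*f,h*f),interpolation=cv2.INTER_CUBIC)[:,:,::-1] for d,x,y,w,h,f in [(W,240,180,160,120,3),(S,270,190,60,90,4)]]
o=np.zeros((360,480+240,3),'uint8');o[:,:480]=a[0];o[:,480:]=a[1];cv2.imwrite('pics/c6.png',o)
E
```

```text
(no output)
```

View pics/c6.png

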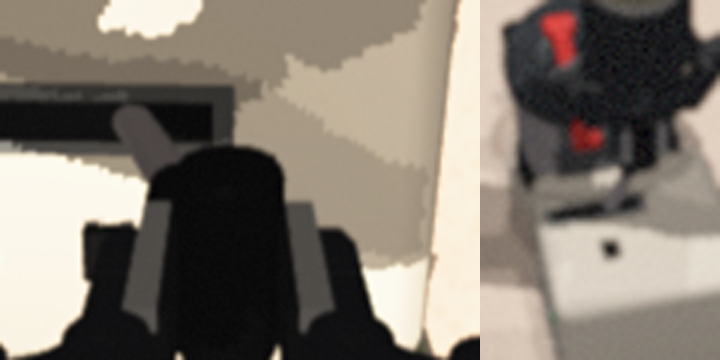

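The T sits squarely between both pads at crop x 165–285, so I'll pull it along its arc.

Scaled: -0.0115 m is -0.23, -0.0035 m is -0.07.

nudge_tcp:
  motion: "0,-0.22,-0.07,0,0.012 | 0,-0.22,-0.044,0,0.012 | 0,-0.23,-0.02,0,0.012 | 0,-0.23,-0.004,0,0.012 | 0,0,0,0,0.012"

```text
time_s: 15.7
position: [0.464, -0.1359, 0.2217]
tool_rot: [[0.203, 0.979, 0.013], [0.979, -0.203, -0.004], [-0.001, 0.013, -1.0]]
ft_force: [6.2, 5.6, 22.1]
grip_width: 0.0173
gripper_force: 59.0
```

nudge_tcp:
  motion: "0,-0.23,0.02,0,0.012 | 0,-0.23,0.05,0,0.012 | 0,-0.22,0.07,0,0.012 | 0,0,0,0,0.012"

```text
time_s: 16.1
position: [0.4288, -0.1282, 0.212]
tool_rot: [[0.203, 0.979, 0.005], [0.979, -0.203, -0.0], [0.001, 0.005, -1.0]]
ft_force: [4.9, 14.4, 11.1]
grip_width: 0.0176
gripper_force: 65.4
```

Scaled: -0.006 m is -0.12, -0.004 m is -0.08.

nudge_tcp:
  motion: "0.02,-0.12,0.05,0,0.012 | 0.02,-0.08,0.04,0,0.012 | 0,0,0,0,0.012"

```text
time_s: 16.4
position: [0.4199, -0.1259, 0.2076]
tool_rot: [[0.203, 0.979, 0.005], [0.979, -0.203, -0.004], [-0.003, 0.006, -1.0]]
ft_force: [2.9, -4.2, 7.9]
grip_width: 0.0175
gripper_force: 66.9
```

nudge_tcp:
  motion: "0,-0.04,0.016,0,0.012 | 0,-0.04,0.016,0,0.012 | 0,0,0,0,0.012"

```text
time_s: 16.7
position: [0.4172, -0.1254, 0.2061]
tool_rot: [[0.203, 0.979, 0.008], [0.979, -0.203, -0.004], [-0.003, 0.008, -1.0]]
ft_force: [7.8, -7.4, 3.2]
grip_width: 0.0177
gripper_force: 67.0
```

Scaled: -0.002 m is -0.04, 0.001 m is 0.02.

nudge_tcp:
  motion: "0.02,-0.04,0.006,0,0.012 | 0,-0.04,0.006,0,0.012 | 0,0,0,0,0.012"

```text
time_s: 17.0
position: [0.4166, -0.1239, 0.2059]
tool_rot: [[0.202, 0.979, 0.016], [0.979, -0.202, -0.005], [-0.002, 0.017, -1.0]]
ft_force: [26.2, -1.6, -2.9]
grip_width: 0.0175
gripper_force: 65.8
```

nudge_tcp:
  motion: "0,-0.04,0,0,0.012 | 0,0,0,0,0.012 | 0,0,0,0,0.012"

```text
time_s: 17.3
position: [0.4163, -0.1233, 0.2059]
tool_rot: [[0.205, 0.979, 0.02], [0.979, -0.205, -0.003], [0.001, 0.02, -1.0]]
ft_force: [35.1, 1.1, -8.8]
grip_width: 0.0175
gripper_force: 65.4
```

The lever is at its stop: force rises to 35 N with no more motion. I'll hold for a second and check by colour that the catch is still flat.

nudge_tcp:
  motion: "0,0,0,0,0.012 | 0,0,0,0,0.012 | 0,0,0,0,0.012 | 0,0,0,0,0.012 | 0,0,0,0,0.012 | 0,0,0,0,0.012 | 0,0,0,0,0.012 | 0,0,0,0,0.012 | 0,0,0,0,0.012 | 0,0,0,0,0.012"

```text
time_s: 18.3
position: [0.4163, -0.1233, 0.2059]
tool_rot: [[0.205, 0.979, 0.02], [0.979, -0.205, -0.003], [0.001, 0.02, -1.0]]
ft_force: [35.4, 0.5, -8.6]
grip_width: 0.0175
gripper_force: 65.4
```

```bash
python3 - <<'E'
from h import *
for n in ('wrist','top','scene'):
    d=env.get_image(n);im=d['pixels'].astype(int)
    red=(im[...,0]>100)&(im[...,1]<60)&(im[...,2]<60)
    print(n,[b for b in blobs(im,red,12) if 150<b[1][0]<400],proj(d,(.5089,.0237,.165)).round(1),proj(d,(.4849,-.0884,.165)).round(1))
E
```

```text
wrist [] [438.3 -59.6] [411.5 168.6]
top [([210, 142, 9, 5, 31], [214.0, 144.2])] [310.6 216.1] [345.  221.3]
scene [([325, 101, 6, 4, 21], [327.6, 102.3]), ([287, 193, 4, 13, 21], [288.1, 199.1]), ([293, 218, 7, 9, 48], [296.1, 222.7])] [289.1 196.7] [296.2 224.1]
```

```bash
python3 -c "
from rig import env
print(env.close_job())"
```

```text
the job is handed in; nothing more can be done
None
```

I pressed the lid home, flipped the red catch flat across it, and handed the job in at about 18 s with the gripper still holding the run lever at its forward stop. The arm hid the lid at my check after pressing, so lid-home rests on the fingertip contact height.

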